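Shut the sample tray and reset the loader interlock

TASK

Push the sample loader's open tube tray fully home with the fingertips. Then, on the separate interlock console, press the two round keys down together, one under each fingertip, keep both fully down for a good four seconds, and let both spring back up. Do not press the other keys, never push one round key down alone, do not pick anything up, and leave everything else on the bench where it stands.

Things in the scene. Friction and masses are not known exactly. Their poses are not given: they have to be found in the camera images.
- loader: Fixed low dark instrument, 210 mm deep (its x) by 200 mm wide (its y) by 75 mm high, open at the front, bolted to the bench. Origin: centre of its underside, on the bench. Its -x side is the front, from which the tray comes out towards the robot; its x axis points the way the tray is pushed shut. It may stand on the left or the right of the bench, turned by up to 0.25 rad.
- tube_tray (a joint): Sliding tube tray of the loader: metres that it is pulled out; 0 is fully home (hard stop), 0.09 is its limit. It starts 0.045 to 0.08 out. It slides stiffly along the loader's x axis: about 2 N to move, no spring, and it stays where it is left.
- tray_front (a point): Middle of the outer (robot-side) face of the tray's upright front panel, 36 mm above the bench; moves with the tray. The panel is 172 mm wide (loader's y), 10 mm thick and spans heights 9 to 63 mm. Tubes standing in the tray behind it are lower than the panel's top. Fully home, this face still stands 24 mm proud of the loader's front.
- console: Fixed dark interlock console, a box 140 mm (its x) by 190 mm (its y) with a level top 55 mm above the bench. Origin: centre of its underside. It stands on the other side of the bench from the loader, turned by up to 0.5 rad. On its top, all keys of the same white plastic: nearer the robot (its -x side) two large round keys side by side along its y with one small low square key midway between them; farther back a row of three low bar keys.
- cap_left (a point): Round cap of the left one of the two round keys (console +y side). This point: centre of its flat top, 77 mm above the bench when up. 32 mm diameter, standing 22 mm above the console's top. The two round keys stand 62 mm apart, centre to centre, along the console's y axis (22 mm from the console's centre, towards its -x), so 30 mm are free between their rims.
- cap_right (a point): Round cap of the right one of the two round keys (console -y side). Same size and height as the left. This point: centre of its flat top.
- key_left (a joint): Travel of the left round key, metres pressed straight down: 0 up, 0.008 fully down (hard stop). Spring: 1.6 N to start, 5 N fully down; it springs back up when let go.
- key_right (a joint): Travel of the right round key, the same: 0 up, 0.008 fully down, 1.6 to 5 N. The pair together takes 10 N.
- key_centre (a joint): Travel of the small low square key (14 mm) midway between the round keys; its top is 61 mm above the bench, 8 mm below the round keys' tops even when these are down. 0 up, 0.004 down. Not to be pressed.
- key_rear_left (a joint): Travel of the low bar key (18 by 34 mm, top 64 mm above the bench) in the rear row at console x +42 mm, y +55 mm. 0 up, 0.004 down. Not to be pressed.
- key_rear_mid (a joint): The same, rear row, console x +42 mm, y 0. Not to be pressed.
- key_rear_right (a joint): The same, rear row, console x +42 mm, y -55 mm. Not to be pressed.
- reagent_bottle: Loose amber bottle, 60 mm diameter, 140 mm high, standing between loader and console. Leave alone. Origin: centre of its underside.
- tube_rack: Loose blue rack of capped tubes, 100 by 70 mm, 78 mm high, between loader and console, nearer the robot. Leave alone. Origin: centre of its underside.
- tip_box: Loose blue box with pale lid, 120 by 84 mm, 65 mm high, far left. Leave alone. Origin: centre of its underside.
- microplate: Loose white well plate, 127 by 85 mm, 14 mm high, near right. Leave alone. Origin: centre of its underside.
- wipes_tub: Loose white tub, 80 mm diameter, 110 mm high, far right. Leave alone. Origin: centre of its underside.

How it is judged:
By the outcome, as a careful person would: the job done as asked, in the order asked, and still so for the second after the job is handed in, with the robot touching nothing.
It also fails if it takes over 58 s, if anything falls off the work surface, if the arm or the gripper's body presses on something with over 40 N, if the wrist force passes 120 N, or if a joint passes its speed limit or range.

ROBOT

A 6-joint arm with a two-finger parallel gripper is mounted at the origin on the work surface. World frame = base frame: x ahead of the robot, y to its left, z up, the work surface at z = 0. Lengths are in mm, angles in degrees, forces in N, time in s.
With the tool pointing down it reaches from about 350 to 850 mm from the base axis. Payload 8.1 kg.
Tool frame: the origin (TCP) lies at the centre of the arm's flange, where the gripper is bolted on; the fingertips stand 173 mm ahead of it and the grasp point (between the pads) lies 155 mm ahead of it; z points along the fingers, y is the line along which they close (so a half turn about z gives the same grasp; the last joint's range is limited). The gripper opens to 85 mm and grips with 20 to 120 N. Pads are 22 mm wide; open, the fingers measure 114 mm over their backs; the gripper's body (76 mm by 85 mm) begins 54 mm behind the grasp point. The pads swing forward as they close: fully open they stand 13 mm farther back than shut.
Start: joints at [68.904, 7.471, 85.268, -0, 87.261, -4.893], TCP at [167.406, 576.179, 404.692] pointing down, gripper open.
Joint ranges: [-169.43, 169.43], [-51.17, 129.36], [1.28, 143.12], [-76.62, 256.62], [0, 156.53], [-152.29, 152.29]. Speed limits (degrees/s): [136.94, 136.94, 159.86, 180, 180, 180].

INTERFACE

Orientations are given as [roll, pitch, yaw] about the fixed x, y, z axes, in that order (R = Rz(yaw) Ry(pitch) Rx(roll)).
In Python, from bench import * gives the robot as it stands.
- The arm moves only by the shell command python3 -m jog 'ROWS' [FORCE]. ROWS is text: rows parted by semicolons, each of 7 numbers parted by spaces: the shift along the tool's x, y, z scaled (see below), then the turn, a rotation vector about the tool's x, y, z scaled (see below), then the closure, from -1 (fully open) to 1 (shut). In form: tx ty tz wx wy wz hand; .... A call has 1 to 5 rows; each row shifts and turns the commanded pose from where the row before left it, along the tool's axes as they then stand; what a row does not reach is not made up. The controller multiplies each number of a shift by 0.1 m and each number of a turn by 60 degrees. A row lasts 1/8 s, in which the tool goes at most 62.5 mm and 10.7 degrees, less where a joint would pass 70% of its speed; a pose out of reach is approached as far as the arm can. A call with a number of a shift or a turn outside -1 to 1 is refused whole. A call with a gripper value outside its range is refused whole. The fingers move at their own pace and stop on an object; FORCE is the grip in N (left out, the last holds). Time passes only in rows, so rows that do not move let the fingers close. It gives the time, the measured TCP pose, the force, the opening and the grip force at its end, in the units of the state.
- sense(): the state, without advancing time (a new reading comes with each control period).
- snapshot(name): name is "scene" or "side" or "wrist"; returns a dict with "img" (480x640x3 uint8, red, green, blue), "fx", "fy", "cx", "cy" (pixels), "extrinsics" (4x4, takes a point from camera to world coordinates). Camera axes: x right, y down, z forward; pixel columns grow to the right and rows downward; lengths in mm; the calibration is good to about 2 mm. A picture is of the moment at which its call begins. There is no depth.
- hand_in(): hands the job in; it is judged then, once.
The state is a dict: "time": time; "joint_pos": joint angles; "qd": joint speeds; "joint_efforts": joint torques, N m; "tool_pos": TCP position; "tcp_rot": TCP orientation; "ft_force": force on the tool from outside, world axes, zero at the start; "wrist_torque": the same for the moment, N m; "finger_gap": finger opening in mm; "grip_force": force on a finger pad.
Only numpy, scipy, OpenCV 4.12 (cv2) and the standard library are available. Lean on these libraries where they do the work, as an engineer would, in place of code of your own. Each camera call takes 0.05 s, during which the arm holds its last target. There are 200 camera calls.

## Working session

There is one attempt and no reset: what is moved stays moved. The work goes in short steps, Python scripts to look and compute and a shell command to move; the robot and the scene stay as the last step left them, time stands still between calls to the robot, and variables do not carry over. Pictures are saved under pics/ and viewed, at most 10 in all, crops included, and the job is handed in when it is done.

```bash
ls; mkdir -p pics; python3 - <<'E'
from bench import *
import cv2
print(sense())
for n in("scene","side"):
    s=snapshot(n); cv2.imwrite(f"pics/{n}0.png",s["img"][:,:,::-1]); print(n,s["fx"],s["fy"],s["cx"],s["cy"],s["extrinsics"])
E
```

```text
pics
{'time': 0.0, 'joint_pos': array([ 6.89057928e+01,  7.51629568e+00,  8.53311779e+01,  1.11572454e-04,
        8.72618080e+01, -4.89236455e+00]), 'qd': array([ 0.00652476, -0.03857338,  0.00712524, -0.07023912,  0.05733497,
       -0.08730486]), 'joint_efforts': array([-1.56065755e-03, -5.69420886e+01, -5.00536501e+01, -2.17478901e-04,
        1.52846082e-02,  2.68483979e-05]), 'tool_pos': array([167.29851505, 575.95657828, 403.61354867]), 'tcp_rot': array([-1.79891126e+02, -9.43101024e-03,  1.63798143e+02]), 'ft_force': array([-0.86733634, -0.34880832,  0.32479751]), 'wrist_torque': array([0.00992267, 0.01762856, 0.01630526]), 'grip_force': 0.0, 'finger_gap': 85.60398531729328}
scene 496.967634205951 496.967634205951 318.4787036833622 239.17297536068347 [[-4.10684089e-01  5.96427243e-01 -6.89647101e-01  1.56852368e+03]
 [ 9.11756526e-01  2.73792426e-01 -3.06166206e-01  4.57935204e+02]
 [ 6.21428656e-03 -7.54527834e-01 -6.56238623e-01  1.07377757e+03]
 [ 0.00000000e+00  0.00000000e+00  0.00000000e+00  1.00000000e+00]]
side 504.02624919345163 504.02624919345163 323.2044164690583 237.38803795349023 [[ 9.81170557e-01 -1.10068137e-01  1.58711509e-01  2.97212681e+02]
 [-1.93089721e-01 -5.78348053e-01  7.92609544e-01 -1.12599669e+03]
 [ 4.54943670e-03 -8.08330709e-01 -5.88711107e-01  9.27388913e+02]
 [ 0.00000000e+00  0.00000000e+00  0.00000000e+00  1.00000000e+00]]
```

View pics/scene0.png

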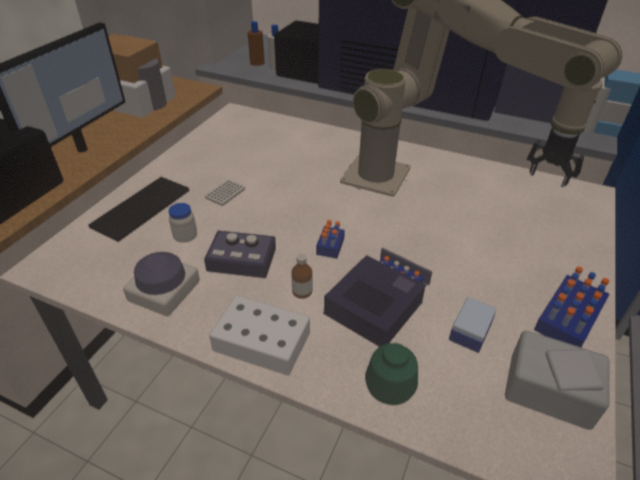

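View pics/side0.png

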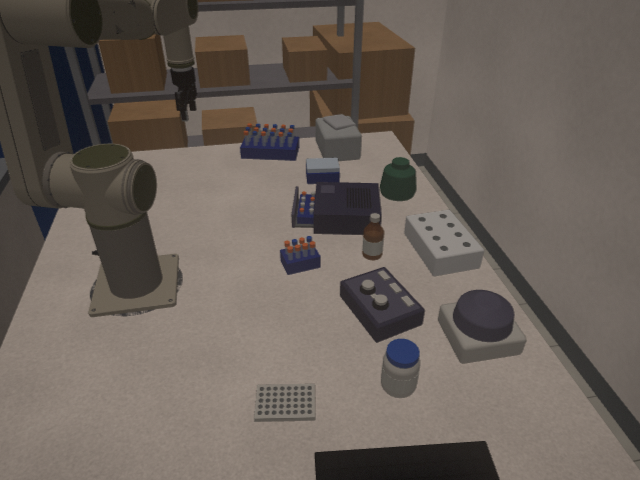

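The scene view shows the loader at about (377,297) with its tray panel at (405,265), and the console at (240,252). In the side view the loader is at (345,208), with the panel at (296,207), and the caps are at (368,286) and (380,300). I'll enlarge both.

```bash
python3 - <<'E'
import cv2,numpy as np
a=cv2.imread("pics/scene0.png");b=cv2.imread("pics/side0.png")
def c(im,x,y,w,h,k):
    o=cv2.resize(im[y:y+h,x:x+w],None,fx=k,fy=k,interpolation=cv2.INTER_CUBIC)
    o=cv2.convertScaleAbs(o,alpha=1.8,beta=15)
    for i in range(0,w,10): cv2.line(o,(i*k,0),(i*k,8 if i%50 else 16),(0,255,0),1)
    for j in range(0,h,10): cv2.line(o,(0,j*k),(8 if j%50 else 16,j*k),(0,255,0),1)
    return o
# tick origin noted below
cv2.imwrite("pics/load.png",np.hstack([c(a,320,240,120,110,4)[:, :390*1+90],c(b,285,170,80,110,4)]))
cv2.imwrite("pics/cons.png",np.hstack([c(a,200,225,80,60,5),c(b,340,255,80,60,5)]))
E
```

```text
(no output)
```

View pics/load.png

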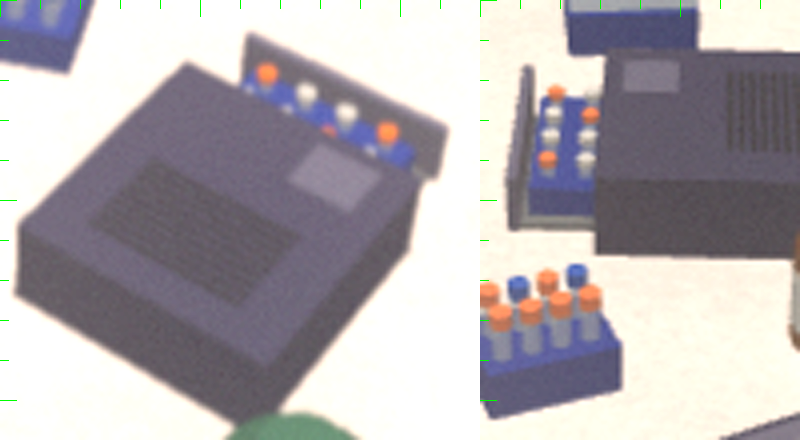

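View pics/cons.png

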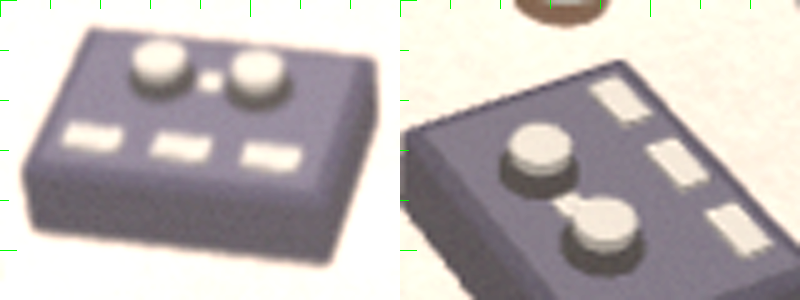

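```bash
cat > fit.py <<'E'
import numpy as np
from scipy.optimize import least_squares
from bench import *
C={n:snapshot(n) for n in("scene","side")}
def proj(c,P):
    T=np.linalg.inv(c["extrinsics"]);p=T[:3,:3]@np.asarray(P,float)+T[:3,3]
    return np.array([c["fx"]*p[0]/p[2]+c["cx"],c["fy"]*p[1]/p[2]+c["cy"]])
def wor(t,l):
    x,y,a=t[:3];return [x+np.cos(a)*l[0]-np.sin(a)*l[1],y+np.sin(a)*l[0]+np.cos(a)*l[1],l[2]]
def S1(u,v):return("scene",320+u/4,240+v/4)
def D1(u,v):return("side",285+(u-480)/4,170+v/4)
def S2(u,v):return("scene",200+u/5,225+v/5)
def D2(u,v):return("side",340+(u-400)/5,255+v/5)
cons=[((-22,31,77),S2(258,72)),((-22,-31,77),S2(160,57)),((-22,31,77),D2(541,144)),((-22,-31,77),D2(606,218)),
((42,-55,64),S2(93,136)),((42,0,64),S2(181,146)),((42,55,64),S2(271,156)),((42,55,64),D2(621,101)),((42,0,64),D2(677,162)),((42,-55,64),D2(740,231))]
load=[((-105,-100,75),S1(187,63)),((105,-100,75),S1(20,228)),((105,100,75),S1(268,365)),((-105,100,75),S1(420,177)),
((-105,100,75),D1(608,50)),((-105,-100,75),D1(597,180)),((-105,-100,0),D1(597,252)),
(("t",-86,63),S1(248,33)),(("t",86,63),S1(447,127)),(("t",86,63),D1(524,66)),(("t",-86,9),D1(510,228))]
def run(obs,t0):
    def f(t):
        r=[]
        for l,o in obs:
            if l[0]=="t": l=(-105-24-t[3],l[1],l[2])
            r+=list(proj(C[o[0]],wor(t,l))-o[1:])
        return np.array(r)
    s=least_squares(f,t0,loss="soft_l1");print(np.round(s.x,3),np.degrees(s.x[2]));print(np.round(f(s.x),1).reshape(-1,2).tolist());return s.x
if __name__=="__main__":
    L=run(load,[600,200,0,60]);K=run(cons,[600,-200,0])
    print("front",wor(L,(-129-L[3],0,36)),"home",wor(L,(-129,0,36)));print("capL",wor(K,(-22,31,77)),"capR",wor(K,(-22,-31,77)))
E
python3 fit.py
```

```text
[ 6.48239e+02  2.22297e+02 -2.24000e-01  4.44320e+01] -12.82255109084407
[[-0.8, -1.2], [-1.4, -0.5], [0.2, 1.0], [1.5, 0.1], [-0.2, -1.3], [-0.1, -1.3], [0.1, 0.5], [-0.2, -1.0], [0.9, -0.3], [0.4, -0.5], [0.5, 1.2]]
[ 6.30560e+02 -2.21108e+02  2.67000e-01] 15.276456273561541
[[-0.4, -1.6], [-0.4, -0.7], [0.1, -0.7], [-0.1, -0.5], [-0.4, -0.4], [-0.2, -0.4], [-0.3, -0.4], [0.1, -0.8], [0.3, -0.5], [-0.2, -1.1]]
front [np.float64(479.13142012100457), np.float64(260.78747516426495), 36] home [np.float64(522.4556010044457), np.float64(250.92652898405018), 36]
capL [np.float64(601.1699190723508), np.float64(-197.00001078454983), 77] capR [np.float64(617.5054729881941), np.float64(-256.80928831122264), 77]
```

```bash
cat > to.py <<'E'
import sys,numpy as np
from scipy.spatial.transform import Rotation as R
from bench import *
# usage: to.py x y z yaw  -> shift (units 0.1 m, tool axes now) and turn (units 60deg) to that tool-down pose
s=sense();x,y,z,w=map(float,sys.argv[1:5])
r=R.from_euler("xyz",s["tcp_rot"],degrees=True)
print("shift",np.round(r.inv().apply(np.array([x,y,z])-s["tool_pos"])/100,3),"turn",np.round(np.degrees((r.inv()*R.from_euler("xyz",[180,0,w],degrees=True)).as_rotvec())/60,3),
 "t",s["time"],"gap",round(s["finger_gap"],1),"F",np.round(s["ft_force"],1),"pos",np.round(s["tool_pos"],1),np.round(s["tcp_rot"],1))
E
python3 -m jog '-0.42 -0.275 0 0 0 0 1;-0.42 -0.275 0 0 0 0 1;-0.42 -0.275 0 0 0 0 1;-0.42 -0.275 0 0 0 0 1' 20
python3 -m jog '-0.42 -0.275 0 0 0 0 1;-0.42 -0.275 0 0 0 0 1;-0.42 -0.275 0 0 0 0 1;-0.42 -0.275 0 0 0 -0.057 1;0 0 0 0 0 0 1'
python3 to.py 429 272 203 167.2
python3 -c "
from fit import *
import numpy as np
def ray(n,u,v,z):
    c=C[n];E=c['extrinsics'];d=E[:3,:3]@[(u-c['cx'])/c['fx'],(v-c['cy'])/c['fy'],1];return E[:3,3]+d*(z-E[2,3])/d[2]
print(ray('side',300,256,45),ray('scene',331,239,45), 'bottle',ray('side',373,257,0))
"
```

```text
time: 0.7
tool_pos: [298.8, 422.3, 404.6]
tcp_rot: [-180.0, 0.0, 163.8]
ft_force: [0.3, 1.2, 0.8]
finger_gap: 12.5
grip_force: 0.0
time: 1.32
tool_pos: [430.4, 268.7, 404.5]
tcp_rot: [-180.0, 0.0, 167.0]
ft_force: [0.3, 0.4, -0.9]
finger_gap: -0.0
grip_force: 0.0
shift [0.022 0.031 2.015] turn [-0.001  0.    -0.004] t 1.325 gap -0.0 F [ 0.3  0.4 -0.9] pos [430.4 268.7 404.5] [-180.    0.  167.]
[453.32940749 -13.48343784  45.        ] [470.12353101  13.54181625  45.        ] bottle [ 6.73373494e+02 -2.09775752e+00 -1.13686838e-13]
```

```bash

python3 -m jog '0 0.03 0.5 0 0 0 1;0 0 0.5 0 0 0 1;0 0 0.5 0 0 0 1;0 0 0.4 0 0 0 1;0 0 0.1 0 0 0 1' | head -4
python3 -m jog '-0.2 0 0 0 0 0 1;-0.1 0 0 0 0 0 1;-0.1 0 0 0 0 0 1;-0.1 0 0 0 0 0 1;-0.1 0 0 0 0 0 1'
python3 to.py 511.7 253.3 203 167.2
```

```text
time: 2.05
tool_pos: [427.0, 274.4, 201.7]
tcp_rot: [-179.8, -0.3, 167.3]
ft_force: [0.1, 0.6, 0.4]
time: 2.68
tool_pos: [488.3, 260.9, 205.0]
tcp_rot: [180.0, -0.0, 167.2]
ft_force: [-1.6, 1.6, 1.6]
finger_gap: -0.2
grip_force: 1.3
shift [-0.245 -0.022  0.02 ] turn [ 0. -0.  0.] t 2.675 gap -0.2 F [-1.6  1.6  1.6] pos [488.3 260.9 205. ] [180.   -0.  167.2]
```

```bash

python3 -m jog '-0.06 0 0 0 0 0 1;-0.06 0 0 0 0 0 1;-0.05 0 0 0 0 0 1;-0.03 0 0 0 0 0 1;0 0 0 0 0 0 1'|sed -n 2,4p
python3 -m jog '-0.02 0 0 0 0 0 1;0 0 0 0 0 0 1'|sed -n 2,4p
```

```text
tool_pos: [507.6, 256.3, 204.6]
tcp_rot: [180.0, 0.0, 167.2]
ft_force: [-1.0, 1.4, -1.0]
tool_pos: [509.3, 255.9, 204.6]
tcp_rot: [-180.0, -0.0, 167.2]
ft_force: [-0.4, -0.3, 0.0]
```

```bash

for i in 1; do
python3 -m jog '-0.02 0 0 0 0 0 1;0 0 0 0 0 0 1'|sed -n 2,4p
python3 -m jog '-0.015 0 0 0 0 0 1;0 0 0 0 0 0 1'|sed -n 2,4p
done
```

```text
tool_pos: [510.7, 255.6, 204.5]
tcp_rot: [-180.0, -0.1, 167.2]
ft_force: [-5.3, 1.0, 3.1]
tool_pos: [511.2, 255.6, 204.5]
tcp_rot: [-179.9, -0.3, 167.2]
ft_force: [-13.8, 1.4, 8.8]
```

```bash

python3 -m jog '0.2 0 0 0 0 0 1;0.4 0 0 0 0 0 1;0 0 -0.5 0 0 0 1;0 0 -0.5 0 0 0 1;0 0 -0.5 0 0 0 0'|sed -n 2,4p
python3 -m jog '0 0 -0.5 0 0 0 -0.12;0 0 0 0 0 0 -0.12'|sed -n 2,5p
python3 to.py 609.3 -226.9 404 -164.7
```

```text
tool_pos: [454.1, 268.4, 356.5]
tcp_rot: [180.0, 0.1, 167.2]
ft_force: [0.7, 0.5, -0.6]
tool_pos: [455.5, 269.0, 410.7]
tcp_rot: [179.6, 0.5, 167.2]
ft_force: [0.8, 0.2, -0.1]
finger_gap: 47.8
shift [-2.597 -4.496  0.061] turn [ 0.004  0.009 -0.468] t 4.925 gap 47.8 F [ 0.8  0.2 -0.1] pos [455.5 269.  410.7] [179.6   0.5 167.2]
```

```bash

python3 -m jog '-0.26 -0.45 0 0 0 0 -0.12;-0.26 -0.45 0 0 0 0 -0.12;-0.26 -0.45 0 0 0 0 -0.12;-0.26 -0.45 0 0 0 0 -0.12;-0.26 -0.45 0 0 0 0 -0.12'|sed -n 2,4p
python3 -m jog '-0.26 -0.45 0 0 0 0 -0.12;-0.26 -0.45 0 0 0 0 -0.12;-0.26 -0.45 0 0 0 0 -0.12;-0.26 -0.45 0 0 0 0 -0.12;-0.26 -0.45 0 0 0 0 -0.12'|sed -n 2,4p
python3 -m jog '0 0 0 0 0 -0.156 -0.12;0 0 0 0 0 -0.156 -0.12;0 0 0 0 0 -0.156 -0.12;0 0 0 0 0 0 -0.12'|sed -n 2,4p
python3 to.py 609.3 -226.9 404 -164.7
python3 - <<'E'
from bench import *
import cv2,numpy as np
s=snapshot("wrist");cv2.imwrite("pics/wrist1.png",s["img"][:,:,::-1]);print(s["fx"],s["cx"],s["cy"],s["extrinsics"].round(3).tolist())
a=snapshot("scene")["img"][:,:,::-1];b=snapshot("side")["img"][:,:,::-1]
c=lambda im,x,y,w,h,k:cv2.convertScaleAbs(cv2.resize(im[y:y+h,x:x+w],None,fx=k,fy=k,interpolation=cv2.INTER_CUBIC),alpha=1.8,beta=15)
cv2.imwrite("pics/load2.png",np.hstack([c(a,320,240,100,110,4),c(b,285,170,100,110,4)]))
E
```

```text
tool_pos: [531.4, 18.5, 403.9]
tcp_rot: [-180.0, -0.0, 167.2]
ft_force: [0.3, 0.5, 0.6]
tool_pos: [608.4, -229.7, 403.5]
tcp_rot: [180.0, -0.0, 167.2]
ft_force: [0.6, -0.4, 0.0]
tool_pos: [608.1, -228.1, 403.6]
tcp_rot: [180.0, -0.1, -164.8]
ft_force: [-0.4, 0.0, 0.2]
shift [-0.015  0.008 -0.004] turn [ 0.001 -0.001 -0.001] t 6.675 gap 47.8 F [-0.4  0.   0.2] pos [ 608.1 -228.1  403.6] [ 1.800e+02 -1.000e-01 -1.648e+02]
372.0204894327397 319.0240821977729 246.57764103131345 [[-0.264, 0.926, 0.271, 538.195], [0.965, 0.253, 0.076, -245.177], [0.002, 0.282, -0.959, 371.453], [0.0, 0.0, 0.0, 1.0]]
```

View pics/wrist1.png

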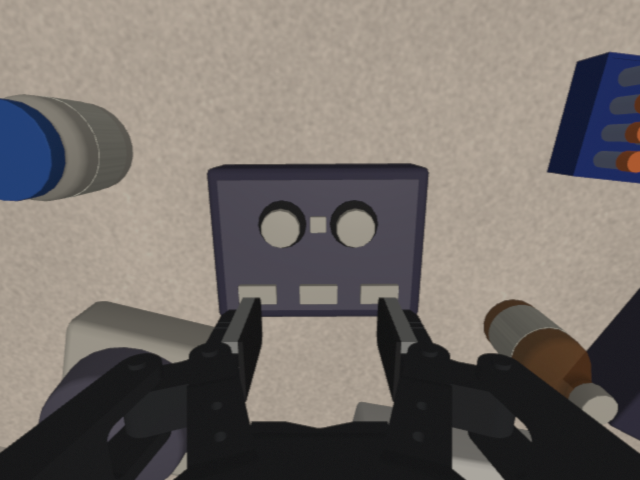

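View pics/load2.png

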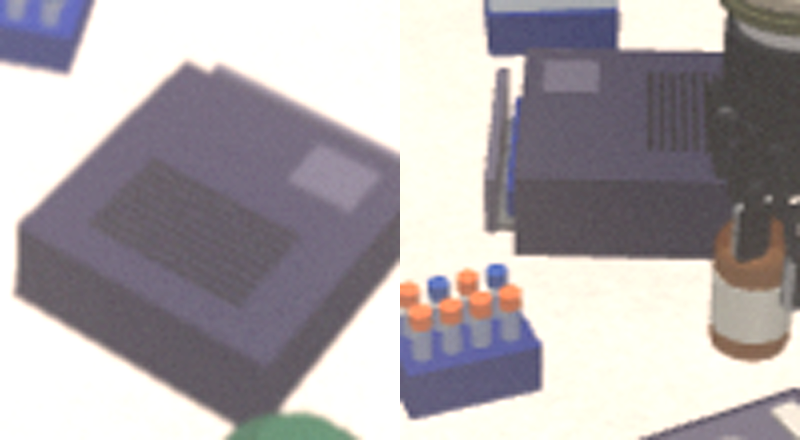

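The tray panel now stands only about 6 px proud in the side view, down from 20, so it is home. The wrist view shows the caps at (281,228) and (355,228).

```bash
python3 - <<'E'
from bench import *
import cv2,numpy as np
c=snapshot("wrist");E=c["extrinsics"]
def ray(u,v,z):
    d=E[:3,:3]@[(u-c['cx'])/c['fx'],(v-c['cy'])/c['fy'],1];return E[:3,3]+d*(z-E[2,3])/d[2]
l,r=ray(355,228,77),ray(281,228,77);print(l,r,(l+r)/2,np.linalg.norm(l-r),np.degrees(np.arctan2(*(l-r)[1::-1]))-90)
a,b=ray(379.5,294,64),ray(257.5,294,64);print("rear",a,b,np.linalg.norm(a-b),np.degrees(np.arctan2(*(a-b)[1::-1]))-90,(a+b)/2-64*np.array([np.cos(.267),np.sin(.267),0]))
E
```

```text
[ 598.99117651 -197.61213441   77.        ] [ 614.75385429 -255.80236472   77.        ] [ 606.8725154  -226.70724956   77.        ] 60.28735284736229 15.15665834710235
rear [ 654.18082642 -156.79522941   64.        ] [ 682.75651165 -262.39682432   64.        ] 109.39957328520178 15.141558147827055 [ 606.73639688 -226.48171826   64.        ]
```

```bash

python3 -m jog '0 0.013 0.4 0 0 0 -0.12;0 0 0.4 0 0 0 -0.12;0 0 0.4 0 0 0 -0.12;0 0 0.25 0 0 0 -0.12;0 0 0 0 0 0 -0.12'|sed -n 2,4p
python3 -m jog '0 0 0.04 0 0 0 -0.12;0 0 0.04 0 0 0 -0.12;0 0 0 0 0 0 -0.12;0 0 0 0 0 0 -0.12'
python3 to.py 608 -226.8 245 -164.8
python3 - <<'E'
from bench import *
import cv2
s=snapshot("wrist");cv2.imwrite("pics/wrist2.png",s["img"][:,:,::-1])
E
```

```text
tool_pos: [606.7, -226.1, 256.7]
tcp_rot: [179.8, -0.2, -164.8]
ft_force: [-0.4, 0.4, 0.8]
time: 8.0
tool_pos: [608.0, -226.8, 252.3]
tcp_rot: [-180.0, 0.0, -164.7]
ft_force: [0.3, 0.1, -0.1]
finger_gap: 47.4
grip_force: 0.0
shift [ 0.    -0.     0.073] turn [-0.001  0.001  0.002] t 8.0 gap 47.4 F [ 0.3  0.1 -0.1] pos [ 608.  -226.8  252.3] [-180.     0.  -164.7]
```

View pics/wrist2.png

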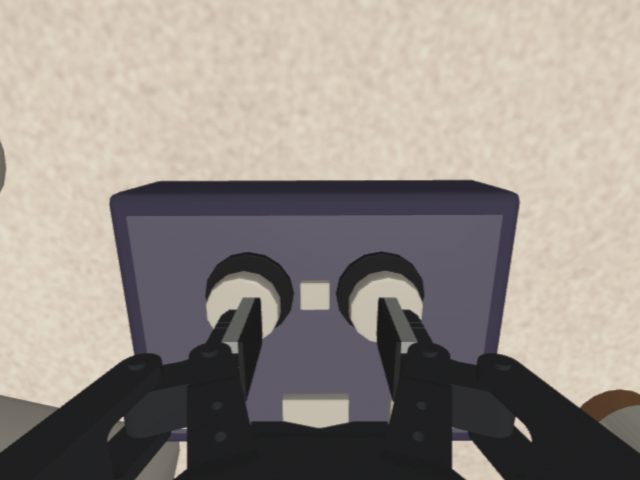

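The tips hang squarely over both caps, which are centred near (243,307) and (386,307). I'll press.

```bash

python3 -m jog '0 0 0.04 0 0 0 -0.12;0 0 0 0 0 0 -0.12;0 0 0 0 0 0 -0.12'|sed -n 2,4p
python3 -m jog '0 0 0.03 0 0 0 -0.12;0 0 0 0 0 0 -0.12;0 0 0 0 0 0 -0.12'|sed -n 2,4p
python3 -m jog '0 0 0.03 0 0 0 -0.12;0 0 0 0 0 0 -0.12;0 0 0 0 0 0 -0.12'|sed -n 1,4p
```

```text
tool_pos: [607.9, -226.7, 247.9]
tcp_rot: [-180.0, 0.0, -164.7]
ft_force: [0.4, 0.1, 2.1]
tool_pos: [608.0, -226.7, 245.1]
tcp_rot: [-180.0, 0.0, -164.7]
ft_force: [-1.5, 0.5, 5.2]
time: 9.18
tool_pos: [608.0, -226.7, 242.4]
tcp_rot: [-180.0, 0.0, -164.7]
ft_force: [-2.2, 0.8, 7.4]
```

```bash

python3 -m jog '0 0 0.03 0 0 0 -0.12;0 0 0 0 0 0 -0.12'|sed -n 1,5p
python3 -m jog '0 0 0.015 0 0 0 -0.12;0 0 0 0 0 0 -0.12'|sed -n 1,5p
```

```text
time: 9.43
tool_pos: [608.1, -226.7, 239.8]
tcp_rot: [-180.0, 0.0, -164.7]
ft_force: [-2.9, 0.9, 9.5]
finger_gap: 47.9
time: 9.68
tool_pos: [608.1, -226.8, 239.7]
tcp_rot: [-180.0, 0.0, -164.7]
ft_force: [-8.0, 3.6, 18.5]
finger_gap: 47.8
```

```bash

python3 -m jog '0 0 0.01 0 0 0 -0.12;0 0 0 0 0 0 -0.12;0 0 0 0 0 0 -0.12'|sed -n 1,5p
python3 - <<'E'
from bench import *
import cv2
from scipy.spatial.transform import Rotation as R
s=sense();r=R.from_euler("xyz",s["tcp_rot"],degrees=True);print("tool torque",r.inv().apply(s["wrist_torque"]),"tool F",r.inv().apply(s["ft_force"]))
w=snapshot("wrist")["img"][:,:,::-1];b=snapshot("side")["img"][:,:,::-1]
import numpy as np
o=np.hstack([cv2.resize(w[200:400,150:480],(400,242)),cv2.resize(b[255:315,340:440],(400,242),interpolation=cv2.INTER_CUBIC)])
cv2.imwrite("pics/press.png",cv2.convertScaleAbs(o,alpha=1.4))
E
```

```text
time: 10.05
tool_pos: [608.1, -226.8, 239.6]
tcp_rot: [-180.0, 0.0, -164.7]
ft_force: [-11.3, 4.7, 26.2]
finger_gap: 47.8
tool torque [-1.36545288  1.71031582 -0.02745845] tool F [  9.6796789    7.52095193 -26.24108019]
```

View pics/press.png

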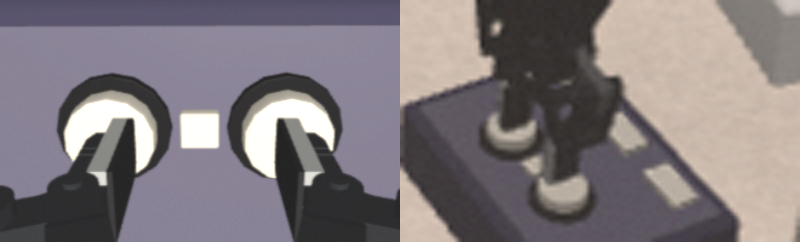

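The press centre computed from wrist torque lies about 4 mm from the middle. Each key therefore carries about 11–15 N, above the 5 N needed, so both are fully down. Now I'll hold them.

```bash

python3 -m jog '0 0 0 0 0 0 -0.12;0 0 0 0 0 0 -0.12;0 0 0 0 0 0 -0.12;0 0 0 0 0 0 -0.12;0 0 0 0 0 0 -0.12'|sed -n 1,4p
python3 -m jog '0 0 0 0 0 0 -0.12;0 0 0 0 0 0 -0.12;0 0 0 0 0 0 -0.12;0 0 0 0 0 0 -0.12;0 0 0 0 0 0 -0.12'|sed -n 1,4p
python3 -m jog '0 0 0 0 0 0 -0.12;0 0 0 0 0 0 -0.12;0 0 0 0 0 0 -0.12;0 0 0 0 0 0 -0.12;0 0 0 0 0 0 -0.12'|sed -n 1,4p
python3 -m jog '0 0 0 0 0 0 -0.12;0 0 0 0 0 0 -0.12;0 0 0 0 0 0 -0.12;0 0 0 0 0 0 -0.12;0 0 0 0 0 0 -0.12'|sed -n 1,4p
python3 -m jog '0 0 0 0 0 0 -0.12;0 0 0 0 0 0 -0.12;0 0 0 0 0 0 -0.12;0 0 0 0 0 0 -0.12;0 0 0 0 0 0 -0.12'|sed -n 1,4p
python3 -m jog '0 0 0 0 0 0 -0.12;0 0 0 0 0 0 -0.12;0 0 0 0 0 0 -0.12;0 0 0 0 0 0 -0.12;0 0 0 0 0 0 -0.12'|sed -n 1,4p
python3 -m jog '0 0 0 0 0 0 -0.12;0 0 0 0 0 0 -0.12;0 0 0 0 0 0 -0.12;0 0 0 0 0 0 -0.12;0 0 0 0 0 0 -0.12'|sed -n 1,4p
python3 -m jog '0 0 0 0 0 0 -0.12;0 0 0 0 0 0 -0.12;0 0 0 0 0 0 -0.12;0 0 0 0 0 0 -0.12;0 0 0 0 0 0 -0.12'|sed -n 1,4p
python3 - <<'E'
from bench import *
from scipy.spatial.transform import Rotation as R
s=sense();r=R.from_euler("xyz",s["tcp_rot"],degrees=True);print(r.inv().apply(s["wrist_torque"]),r.inv().apply(s["ft_force"]))
E
```

```text
time: 10.78
tool_pos: [608.1, -226.8, 239.6]
tcp_rot: [-180.0, 0.0, -164.7]
ft_force: [-12.8, 5.0, 25.1]
time: 11.4
tool_pos: [608.1, -226.8, 239.6]
tcp_rot: [-180.0, 0.0, -164.7]
ft_force: [-11.5, 4.8, 25.4]
time: 12.02
tool_pos: [608.1, -226.8, 239.6]
tcp_rot: [-180.0, 0.0, -164.7]
ft_force: [-11.3, 4.0, 24.8]
time: 12.65
tool_pos: [608.1, -226.8, 239.6]
tcp_rot: [-179.9, 0.0, -164.7]
ft_force: [-10.3, 4.0, 26.5]
time: 13.28
tool_pos: [608.1, -226.8, 239.6]
tcp_rot: [-179.9, 0.0, -164.7]
ft_force: [-12.2, 4.4, 25.1]
time: 13.9
tool_pos: [608.1, -226.8, 239.6]
tcp_rot: [-180.0, 0.0, -164.7]
ft_force: [-11.1, 4.1, 24.9]
time: 14.52
tool_pos: [608.1, -226.8, 239.6]
tcp_rot: [-180.0, 0.0, -164.7]
ft_force: [-12.4, 5.3, 25.1]
time: 15.15
tool_pos: [608.1, -226.8, 239.6]
tcp_rot: [-180.0, 0.0, -164.7]
ft_force: [-12.0, 5.5, 24.5]
[-1.37447898  1.68415499 -0.05382981] [ 10.1328664    8.43529836 -24.54824744]
```

```bash

python3 -m jog '0 0 -0.1 0 0 0 -0.12;0 0 -0.2 0 0 0 -0.12;0 0 -0.4 0 0 0 -0.12;0 0 -0.5 0 0 0 -0.12;0 0 -0.5 0 0 0 -0.12'|sed -n 1,4p
python3 -m jog '0 0 0 0 0 0 -0.12;0 0 0 0 0 0 -0.12;0 0 0 0 0 0 -0.12;0 0 0 0 0 0 -0.12'|sed -n 1,4p
python3 - <<'E'
from bench import *
import cv2,numpy as np
w=snapshot("wrist")["img"][:,:,::-1];a=snapshot("scene")["img"][:,:,::-1];b=snapshot("side")["img"][:,:,::-1]
cv2.imwrite("pics/end.png",cv2.convertScaleAbs(np.vstack([np.hstack([cv2.resize(a,(400,300)),cv2.resize(b,(400,300))]),np.hstack([cv2.resize(w,(400,300)),cv2.resize(b[250:340,330:450],(400,300))])]),alpha=1.5))
E
```

```text
time: 15.78
tool_pos: [607.5, -226.5, 407.7]
tcp_rot: [180.0, -0.0, -164.7]
ft_force: [0.7, -0.6, -0.6]
time: 16.27
tool_pos: [607.5, -226.6, 404.4]
tcp_rot: [179.9, -0.1, -164.7]
ft_force: [-0.7, 0.7, 0.1]
```

View pics/end.png

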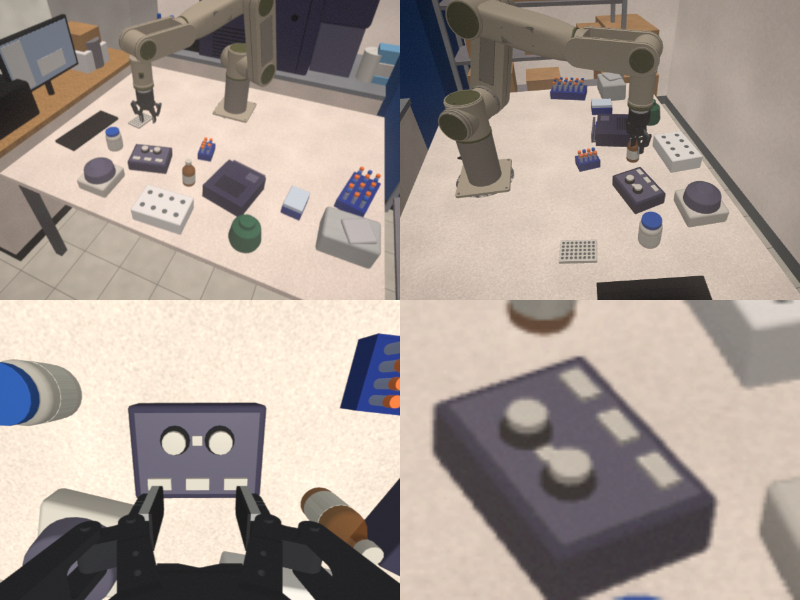

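Both keys are up again at (525,415) and (570,466) in the enlarged side view. The tray is home, everything else is in place, and the gripper is clear.

```bash
python3 -c "
from bench import *
print(hand_in())"
```

```text
the job is handed in; nothing more can be done
None
```

The tray is pushed home, both round keys were held fully down together for about 5 s and have sprung back up, nothing else appears to have moved, and the job is handed in at about 16 s.

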